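# Hold the two-necked flask ready over the heating bath

## Robot

A 6-joint arm with a two-finger parallel gripper is mounted at the origin on the work surface. World frame = base frame: x ahead of the robot, y to its left, z up, the work surface at z = 0. Lengths are in m, angles in rad, forces in N, time in s.
With the tool pointing down it reaches from about 0.3 to 0.875 m from the base axis. Payload 6.4 kg.
Tool frame: the origin (TCP) lies on the mounting face of the last link; the fingertips stand 166 mm ahead of it and the grasp point (between the pads) lies 147 mm ahead of it; z points along the fingers, x is the direction in which the jaws open and shut, and the axes are right-handed (so a half turn about z gives the same grasp; the last joint's range is limited). The gripper opens to 88 mm and grips with 3 to 60 N. Pads are 18 mm wide; open, the fingers measure 123 mm over their backs; the gripper's body (75 mm by 187 mm) begins 45 mm behind the grasp point.
Start: joints at [-1.357, 0.181, 1.607, -0, 1.354, -0.206], TCP at [0.234, -0.525, 0.405] pointing down, gripper open.
Joint ranges: [-2.99, 2.99], [-0.89, 2.07], [0.3, 2.58], [-1.14, 4.28], [0, 2.63], [-3.12, 3.12]. Speed limits (rad/s): [2.57, 2.57, 3.01, 3.14, 3.14, 3.14].

## Interface

Orientations are given as a rotation vector (axis times angle).
In Python, from cell import arm gives the robot as it stands.
- The arm moves only by the tool step_arm, never from a script. Its arguments are lists of equal length, an entry for each row: "slide": the shift along the tool's x, y, z in units of 40 mm (1.0 is 40 mm), a list of three; "rotation": the turn, a rotation vector about the tool's x, y, z in units of 6 degrees (1.0 is 6 degrees), a list of three; "fingers": the closure, from 0 (fully open) to 1 (shut). A call has exactly 10 rows; each row shifts and turns the pose as measured when the row begins, along the tool's axes as they then stand; what a row does not reach is not made up. A row lasts 1/12 s, in which the tool goes at most 41.7 mm and 7.16 degrees, less where a joint would pass 70% of its speed; a pose out of reach is approached as far as the arm can. A call is refused whole if a number of a shift passes 1 or a number of a turn 1, either way. A call with a gripper value outside its range is refused whole. The fingers move at their own pace and stop on an object; "newtons" is the grip in N (left out, the last holds). Time passes only in rows, so rows that do not move let the fingers close, or fill a call up. It gives the time, the measured TCP pose, the force and the opening at its end, in the units of the state.
- arm.observe(): the state, without advancing time (a new reading comes with each control period).
- arm.camera(name): name is "scene" or "top" or "wrist"; returns the picture (400x640x3 uint8, red, green, blue); there is no depth.
- arm.calibration(name): a dict with "vfov" (degrees; the focal length in pixels is half the picture's height over the tangent of half this angle, whatever the lens; pixels are square), "cx", "cy" (the principal point, pixels), "dist" ([k1, k2, p1, p2, k3] as OpenCV has them; the pictures are not rectified), "camera_from_world" (4x4, takes a point from world to camera coordinates). Camera axes: x right, y down, z forward; pixel columns grow to the right and rows downward; lengths in m; the calibration is good to about 2 mm. A picture is of the moment at which its call begins: read the wrist's pose just before it. calibration takes no time and is no camera call; for the wrist camera it gives the pose at the moment of the call.
- arm.hand_in(): hands the job in, once; it reports no verdict.
Trained networks look in the newest picture that a camera, given by its name, has taken for a name from the list of things; names that differ only in an ending like _2 or _b are one class to them, and where a whole thing is asked for, a point or a joint stands for the part that bears it (a point fixed in the world has none). Each returns a list of dicts, best first, with "confidence" (0 to 1); they miss things now and then, are a little off and sometimes report something else, mostly with a low value. They report only what shows in the picture. A call takes as long as a camera call. They do not tell look-alikes from the thing itself.
- arm.look_for(camera, thing): "pixel" ([column, row] in pixels, amid what is visible of it).
- arm.masks_of(camera, thing): "region" (400x640 bool, what is visible of it) and "pixel" ([column, row] in pixels, amid what is visible of it).
The state is a dict: "t": time; "joint_pos": joint angles; "qvel": joint speeds; "joint_torque": joint torques, N m; "position": TCP position; "eef_rot": TCP orientation; "contact_force": force on the tool from outside, world axes, zero at the start; "moment": the same for the moment, N m; "grip_width": opening from 0.0 (shut) to 1.0 (fully open).
Only numpy, scipy, OpenCV 4.12 (cv2) and the standard library are available. Lean on these libraries where they do the work, as an engineer would, in place of code of your own. Each camera call takes 0.05 s, during which the arm holds its last target.

## Task

Take the flask that has a side neck by its upright neck, lift it, carry it upright over the top of the test-tube rack and hold it still about a centimetre above the round opening of the heating bath, centred on the opening and with the side neck pointing towards the little thermometer post on the bath's rim. The flask must not touch the rack or the bath, and everything else stays where it stands. Finish while holding the flask hovering there: do not lower it in, put it down or let go.

Things in the scene. Friction and masses are not known exactly. Their poses are not given: they have to be found in the camera images.
- flask: Loose glass flask with two necks, 0.1-0.2 kg, standing upright. Bulb 84 mm across, flat bottom 52 mm. Upright neck 26 mm in diameter from 86 to 141 mm above the bottom, then a 31 mm lip to 147 mm. Black-capped side neck slants up from the bulb to 72 mm from the axis, 90 mm high: grip the neck from any side at 110-130 mm. Origin: centre of the underside; x towards the side neck, z up the upright neck.
- side_cap (a point): Centre of the black cap on the flask's side neck, 60 mm from the flask's axis along its x, 78.5 mm above its bottom. Moves with the flask.
- bath: Heating bath, fixed: cream housing 190 x 190 x 70 mm, on it a steel pot under a flat black cover ring (182 mm across, 100 mm round opening), top 110 mm above the table. Thermometer post on the rim 80 mm from the centre: 10 mm rod with 18 mm black knob, top 60 mm above the cover. Origin: centre of the underside. x points from the centre to the post, z up.
- bath_mouth (a point): Centre of the bath's opening, level with the top of the cover ring (110 mm above the table). Axes as the bath's.
- rack: Aluminium test-tube rack full of tubes, fixed, 270 mm long (its x) and 60 mm wide (its y); tubes and caps reach 120 mm above the table. It stands between the glassware and the bath. Origin: centre of the underside, on the table.
- plain_flask: Bystander: flask of the same shape as the two-necked one but without a side neck, 133 mm tall, 84 mm across. Origin: centre of the underside.
- conical_flask: Bystander: conical glass flask, 82 mm wide at the bottom, 115 mm tall. Origin: centre of the underside.
- beaker: Bystander: open glass beaker, 70 mm wide, 90 mm tall. Origin: centre of the underside.
- bottle: Bystander: brown glass bottle, 64 mm wide, 130 mm tall. Origin: centre of the underside.
- jar: Bystander: white jar with lid, 60 mm wide, 75 mm tall. Origin: centre of the underside.
- cork_ring: Bystander: cork ring lying flat, 90 mm across, 25 mm high. Origin: centre of the underside.
- spatula: Bystander: spatula lying flat, 170 mm long. Origin: centre of the underside.
Not all that is in view belongs to the job. What is shaped like the flask but purple is not meant.

How it is judged:
By the outcome, as a careful person would: the job done as asked, in the order asked, and still so for the second after the job is handed in, while the arm keeps its last pose, push and grip.
It also fails if it takes over 38 s, if anything falls off the work surface, if the arm or the gripper's body presses on something with over 40 N, if the wrist force passes 120 N, or if a joint passes its speed limit or range.

## Working session

There is one attempt and no reset: what is moved stays moved. The work goes in short steps, Python scripts to look and compute and a tool call to move; the robot and the scene stay as the last step left them, time stands still between calls to the robot, and variables do not carry over. Pictures are saved under pics/ and viewed, and the job is handed in when it is done.

Besides the shell and the picture viewer there is one more tool, called after "Call:" as name(argument=value, ...) on one line, values as JSON. step_arm: Moves the arm, as the interface text tells. Its arguments: {"type":"object","properties":{"slide":{"type":"array","items":{"type":"array","items":{"type":"number"}}},"rotation":{"type":"array","items":{"type":"array","items":{"type":"number"}}},"fingers":{"type":"array","items":{"type":"number"}},"newtons":{"type":"number"}},"required":["slide","rotation","fingers"]}

```bash
mkdir -p pics; ls; python3 - <<'E'
from cell import arm
import cv2
s=arm.observe(); print(s)
for n in ["scene","top"]:
    im=arm.camera(n); cv2.imwrite(f"pics/{n}0.png",im[:,:,::-1])
    c=arm.calibration(n); print(n,c)
    for th in ["flask","side_cap","bath","bath_mouth","rack","plain_flask"]:
        print(th,[(r["pixel"],round(r["confidence"],2)) for r in arm.look_for(n,th)][:4])
E
```

```text
pics
{'t': 0.0, 'joint_pos': array([-1.35729308e+00,  1.81517392e-01,  1.60796531e+00, -1.03665924e-05,
        1.35378280e+00, -2.06276362e-01]), 'qvel': array([-8.01913061e-05,  8.49888106e-04,  1.79494726e-03,  5.55400724e-04,
        3.66421558e-04,  1.13886413e-03]), 'joint_torque': array([ 2.80974355e-04, -4.33866799e+01, -3.41849720e+01,  7.01410160e-02,
        3.84034531e-02, -1.09795019e-04]), 'position': array([ 0.23432158, -0.52482594,  0.40384383]), 'eef_rot': array([-2.63455022e+00,  1.70920659e+00,  1.87527134e-03]), 'contact_force': array([ 0.09184245,  0.06396457, -1.43053642]), 'moment': array([-0.0001274 ,  0.02941501,  0.04375633]), 'grip_width': 1.002856938842354}
scene {'vfov': 57.738027376838296, 'cx': 320.45909857701463, 'cy': 198.6636797879481, 'dist': array([-0.0800703,  0.       ,  0.       ,  0.       ,  0.       ]), 'camera_from_world': array([[ 0.65854925,  0.75252553, -0.00426757, -0.26105073],
       [ 0.4646287 , -0.41105319, -0.78431846, -0.20678236],
       [-0.59197387,  0.51452949, -0.62034373,  1.48249343],
       [ 0.        ,  0.        ,  0.  
[... 482 characters left out ...]
     , 0.        , 0.        , 0.        ]), 'camera_from_world': array([[ 0.01069573, -0.99992004, -0.00674715, -0.1035923 ],
       [-0.99905939, -0.01040246, -0.0420967 ,  0.50795794],
       [ 0.04202315,  0.00719106, -0.99909076,  1.44717835],
       [ 0.        ,  0.        ,  0.        ,  1.        ]])}
flask [([424.5, 297.9], 0.85), ([354.7, 227.2], 0.72), ([354.8, 282.5], 0.69), ([467.4, 236.8], 0.64)]
side_cap [([353.9, 229.7], 0.66), ([424.6, 303.6], 0.66), ([469.2, 235.2], 0.65), ([358.1, 284.3], 0.63)]
bath [([190.3, 189.7], 0.55)]
bath_mouth [([189.7, 192.8], 0.86), ([350.6, 229.7], 0.23)]
rack [([274.8, 201.1], 0.92), ([189.2, 187.9], 0.3)]
plain_flask [([342.2, 176.9], 0.71)]
```

View pics/scene0.png

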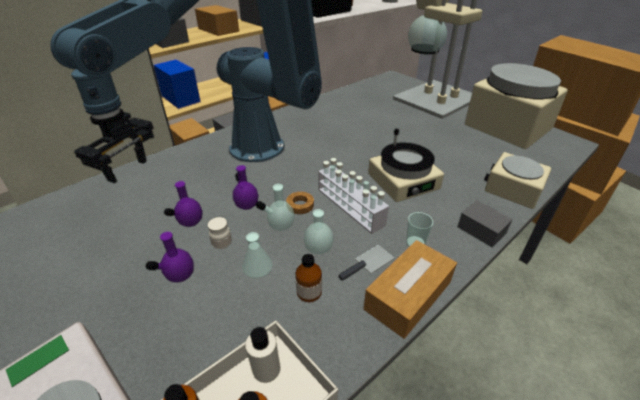

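View pics/top0.png

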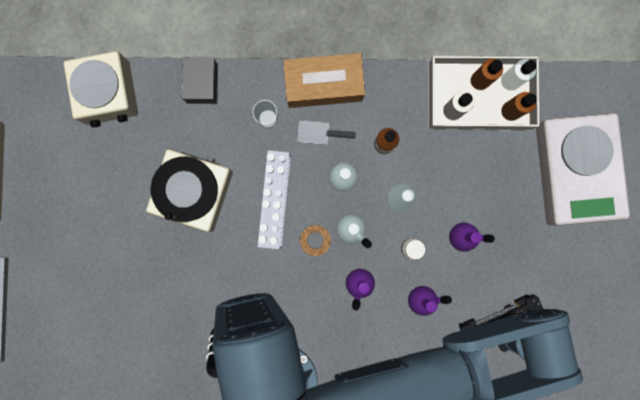

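The two-necked clear flask is at top (352,229) with its cap at (367,243), and at scene (280,210) with its cap at (262,207). The bath is at top (184,189), with the post near (168,216). I'll zoom in to measure.

```bash
python3 - <<'E'
from cell import arm
import cv2,numpy as np
for n,(x0,y0,w,h),k in [("top",(290,180,120,90),6),("top",(140,140,100,100),6),("scene",(220,160,130,100),6),("scene",(360,120,100,80),7)]:
    im=cv2.imread(f"pics/{n}0.png")[y0:y0+h,x0:x0+w]
    cv2.imwrite(f"pics/z_{n}_{x0}.png",cv2.resize(im,None,fx=k,fy=k,interpolation=cv2.INTER_CUBIC))
E
```

```text
(no output)
```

View pics/z_top_290.png

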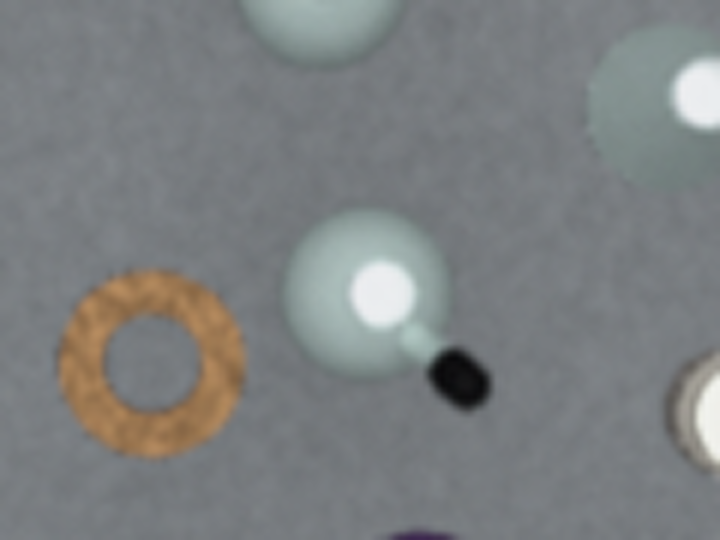

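View pics/z_top_140.png

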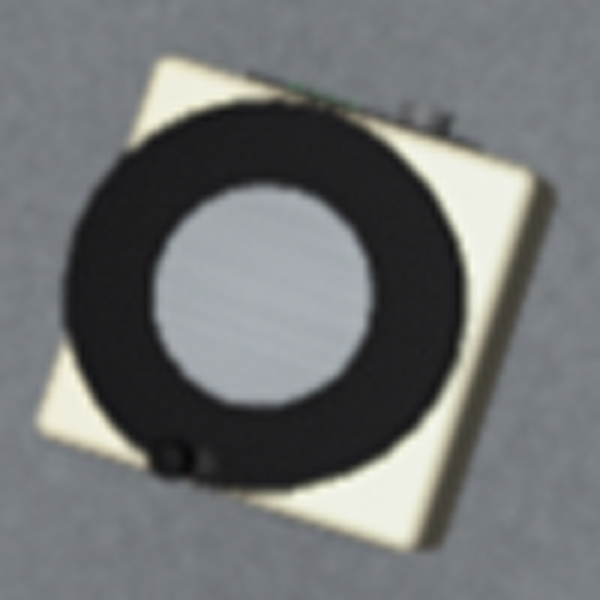

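View pics/z_scene_220.png

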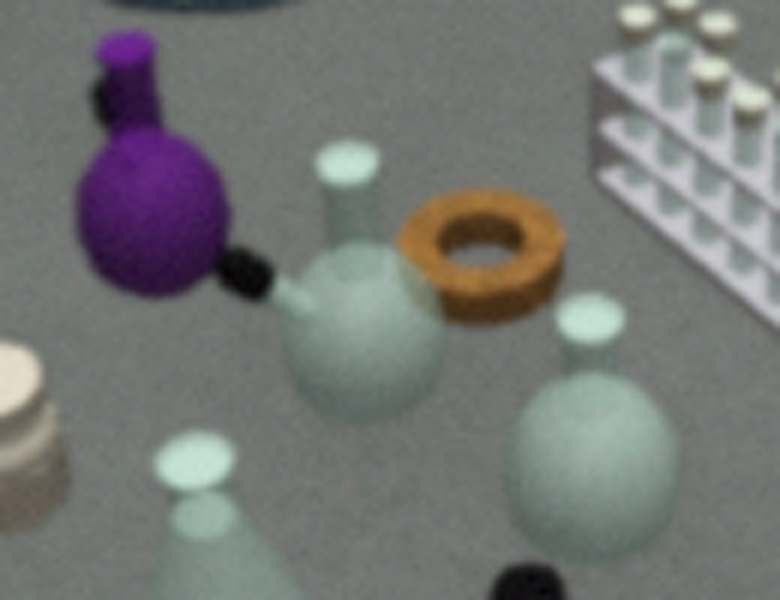

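View pics/z_scene_360.png

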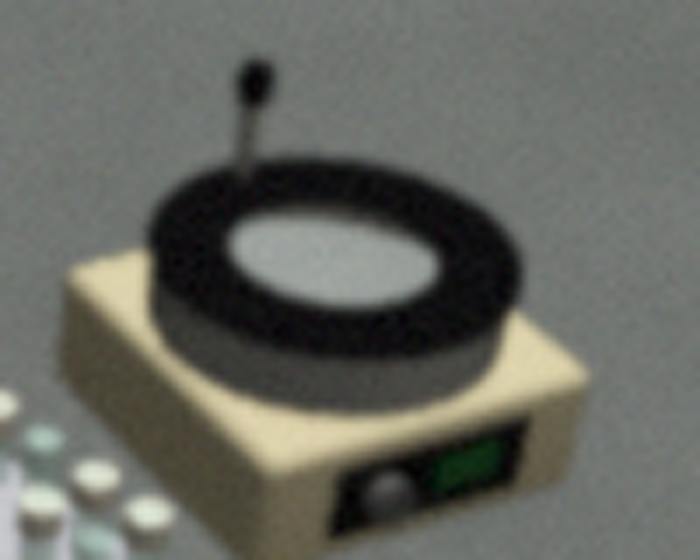

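```bash
cat > h.py <<'E'
from cell import arm
import cv2,numpy as np
from scipy.spatial.transform import Rotation as R
def K(c):
    f=200/np.tan(np.radians(c["vfov"]/2)); return np.array([[f,0,c["cx"]],[0,f,c["cy"]],[0,0,1]])
def ray(n,p,c=None):
    c=c or arm.calibration(n); T=c["camera_from_world"]
    u=cv2.undistortPoints(np.array([[p]],float),K(c),c["dist"])[0,0]
    Rm=T[:3,:3]; return -Rm.T@T[:3,3], Rm.T@np.array([u[0],u[1],1])
def atz(n,p,z,c=None):
    o,d=ray(n,p,c); return o+d*(z-o[2])/d[2]
def proj(n,P,c=None):
    c=c or arm.calibration(n); T=c["camera_from_world"]
    return cv2.projectPoints(np.atleast_2d(P).astype(float),cv2.Rodrigues(T[:3,:3])[0],T[:3,3],K(c),c["dist"])[0][:,0]
E
python3 - <<'E'
from h import *
q=lambda x0,y0,x,y,k:((x+.5)/k-.5+x0,(y+.5)/k-.5+y0)
t=lambda x,y:q(290,180,x,y,6); b=lambda x,y:q(140,140,x,y,6); s=lambda x,y:q(220,160,x,y,6); e=lambda x,y:q(360,120,x,y,7)
for nm,n,p,z in [("lip","top",t(383,294),.147),("lip","scene",s(347,162),.147),("bulb","top",t(367,293),.042),("bulb","scene",s(363,332),.045),
 ("cap","top",t(460,379),.0785),("cap","scene",s(246,273),.0785),("mouth","top",b(264,295),.11),("ring","top",b(266,296),.11),("ring","scene",e(334.5,257),.11),("knob","top",b(172,457),.165),("knob","scene",e(256,82),.161),
 ("rack1","top",(279,152),.1),("rack2","top",(269,247),.1),("plain","top",(344,174),.133)]:
    print(nm,n,atz(n,p,z).round(4))
E
```

```text
lip top [ 0.4431 -0.2023  0.147 ]
lip scene [ 0.4418 -0.2009  0.147 ]
bulb top [ 0.4431 -0.2022  0.042 ]
bulb scene [ 0.4457 -0.2037  0.045 ]
cap top [ 0.4041 -0.243   0.0785]
cap scene [ 0.4045 -0.2418  0.0785]
mouth top [0.5464 0.2582 0.11  ]
ring top [0.546  0.2573 0.11  ]
ring scene [0.5497 0.2575 0.11  ]
knob top [0.4714 0.2819 0.165 ]
knob scene [0.4675 0.2886 0.161 ]
rack1 top [6.51e-01 4.00e-04 1.00e-01]
rack2 top [0.3903 0.0241 0.1   ]
plain top [ 0.5887 -0.177   0.133 ]
```

```bash
cat >> h.py <<'E'
def plan(target,yawx):
    s=arm.observe(); r=R.from_rotvec(s["eef_rot"]); m=r.as_matrix()
    z=np.array([0,0,-1.]); best=None
    for y in (yawx,yawx+180):
        a=np.radians(y); x=np.array([np.cos(a),np.sin(a),0]); M=np.column_stack([x,np.cross(z,x),z])
        rv=(r.inv()*R.from_matrix(M)).as_rotvec(degrees=True)
        print("yaw",y,"turn deg",rv.round(2),"units",(rv/6).round(3))
    d=m.T@(np.array(target)-s["position"])
    print("t",round(s["t"],2),"pos",s["position"].round(4),"xyaw",np.degrees(np.arctan2(m[1,0],m[0,0])).round(2),"tilt",np.degrees(np.arccos(-m[2,2])).round(2),"q",s["joint_pos"].round(3),"grip",round(s["grip_width"],3),"F",s["contact_force"].round(2))
    print("d tool mm",(d*1000).round(1),"units",(d/.04).round(3))
E
python3 - <<'E'
from h import *
plan([.443,-.202,.40],-43.6)
for p in [(360,283),(424,300),(405,196),(414,249)]: print(atz("top",p,.05).round(3))
E
```

```text
yaw -43.6 turn deg [ -0.    -0.   -22.34] units [-0.    -0.    -3.724]
yaw 136.4 turn deg [ -0.     0.   157.66] units [-0.     0.    26.276]
t 0.7 pos [ 0.2344 -0.5251  0.4047] xyaw -65.94 tilt 0.0 q [-1.357  0.181  1.607  0.     1.354 -0.206] grip 0.999 F [ 0.28 -0.13 -0.29]
d tool mm [-210.  -322.2    4.7] units [-5.25  -8.055  0.118]
[ 0.29  -0.229  0.05 ]
[ 0.245 -0.409  0.05 ]
[ 0.537 -0.355  0.05 ]
[ 0.387 -0.38   0.05 ]
```

Call:
step_arm(slide=[[-0.525,-0.805,0],[-0.525,-0.805,0],[-0.525,-0.805,0],[-0.525,-0.805,0],[-0.525,-0.805,0],[-0.525,-0.805,0],[-0.525,-0.805,0],[-0.525,-0.805,0],[-0.525,-0.805,0],[-0.525,-0.805,0]], rotation=[[0,0,0],[0,0,0],[0,0,0],[0,0,0],[0,0,0],[0,0,0],[0,0,0],[0,0,0],[0,0,0],[0,0,0]], fingers=[0,0,0,0,0,0,0,0,0,0])

```text
t: 1.53
position: [0.4472, -0.1956, 0.4047]
eef_rot: [2.62, -1.727, 0.008]
contact_force: [0.3, -1.0, -0.8]
grip_width: 0.997
```

Call:
step_arm(slide=[[0,0,0],[0,0,0],[0,0,0],[0,0,0],[0,0,0],[0,0,0],[0,0,0],[0,0,0],[0,0,0],[0,0,0]], rotation=[[0,0,-0.8],[0,0,-0.8],[0,0,-0.8],[0,0,-0.8],[0,0,-0.5],[0,0,0],[0,0,0],[0,0,0],[0,0,0],[0,0,0]], fingers=[0,0,0,0,0,0,0,0,0,0])

```text
t: 2.37
position: [0.4514, -0.1856, 0.4059]
eef_rot: [2.92, -1.152, 0.011]
contact_force: [0.0, 0.4, -0.4]
grip_width: 0.993
```

```bash
python3 - <<'E'
from h import *
plan([.443,-.202,.40],-43.6)
c=arm.calibration("wrist"); im=arm.camera("wrist"); cv2.imwrite("pics/w1.png",im[:,:,::-1])
print(proj("wrist",[[.443,-.202,.147],[.404,-.2425,.0785]],c))
E
```

```text
yaw -43.6 turn deg [-0.02 -0.42  0.54] units [-0.003 -0.07   0.091]
yaw 136.4 turn deg [ 6.6000e-01 -3.0000e-02 -1.7945e+02] units [ 1.1000e-01 -5.0000e-03 -2.9909e+01]
t 2.37 pos [ 0.4514 -0.1856  0.4059] xyaw -43.06 tilt 0.42 q [-6.340e-01 -2.100e-02  1.821e+00 -1.000e-03  1.334e+00  1.180e-01] grip 0.993 F [ 0.01  0.36 -0.37]
d tool mm [ 5.  17.8  5.9] units [0.126 0.444 0.148]
[[322.0938985  217.55533747]
 [320.21358819 242.2336966 ]]
```

View pics/w1.png

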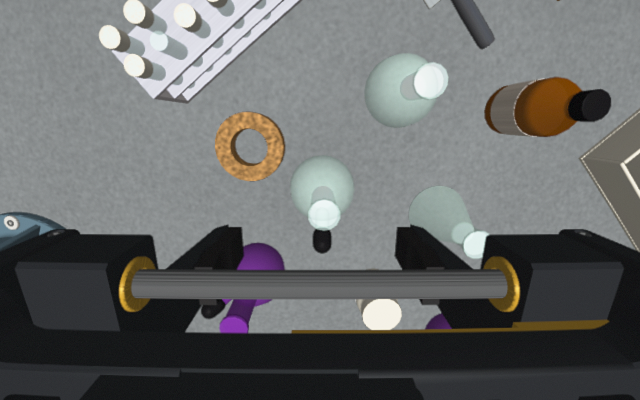

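Wrist view: the flask lip is at (324,214) and the cap at (321.5,241). Both are within about 3 px of the prediction. I'll refine.

```bash
python3 - <<'E'
from h import *
c=arm.calibration("wrist")
l=atz("wrist",(323.5,214.5),.147,c);k=atz("wrist",(321.5,241),.0785,c)
print(l,k,np.degrees(np.arctan2(*(k-l)[1::-1])), atz("wrist",(322,188),.045,c))
plan([.4435,-.2015,.35],-43.6)
E
```

```text
[ 0.44594196 -0.20073303  0.147     ] [ 0.40623777 -0.24240199  0.0785    ] -133.61685063857885 [ 0.4463786  -0.20095638  0.045     ]
yaw -43.6 turn deg [-0.02 -0.43  0.55] units [-0.003 -0.071  0.092]
yaw 136.4 turn deg [ 6.7000e-01 -3.0000e-02 -1.7945e+02] units [ 1.1100e-01 -5.0000e-03 -2.9908e+01]
t 2.42 pos [ 0.4514 -0.1856  0.406 ] xyaw -43.05 tilt 0.43 q [-6.340e-01 -2.100e-02  1.820e+00 -1.000e-03  1.334e+00  1.180e-01] grip 1.003 F [ 0.04 -0.33  0.9 ]
d tool mm [ 4.7 17.1 56. ] units [0.116 0.427 1.4  ]
```

Call:
step_arm(slide=[[0.12,0.2,0],[0,0.2,0],[0,0,0.3],[0,0,0.4],[0,0,0.4],[0,0,0.2],[0,0,0.1],[0,0,0],[0,0,0],[0,0,0]], rotation=[[0,-0.07,0.09],[0,0,0],[0,0,0],[0,0,0],[0,0,0],[0,0,0],[0,0,0],[0,0,0],[0,0,0],[0,0,0]], fingers=[0,0,0,0,0,0,0,0,0,0])

```text
t: 3.25
position: [0.4418, -0.2065, 0.3499]
eef_rot: [2.912, -1.175, 0.003]
contact_force: [0.6, -0.1, 0.2]
grip_width: 1.003
```

```bash
python3 - <<'E'
from h import *
plan([.444,-.2015,.268],-43.6)
E
```

```text
yaw -43.6 turn deg [ 0.04 -0.13 -0.36] units [ 0.006 -0.022 -0.06 ]
yaw 136.4 turn deg [-2.1000e-01 -6.0000e-02  1.7964e+02] units [-3.500e-02 -1.000e-02  2.994e+01]
t 3.25 pos [ 0.4418 -0.2065  0.3499] xyaw -43.96 tilt 0.14 q [-6.810e-01  4.200e-02  1.877e+00 -1.000e-03  1.220e+00  8.700e-02] grip 1.003 F [ 0.64 -0.09  0.2 ]
d tool mm [-2.1 -5.2 81.9] units [-0.053 -0.131  2.047]
```

Call:
step_arm(slide=[[-0.05,-0.13,0],[0,0,0.1],[0,0,0.3],[0,0,0.4],[0,0,0.4],[0,0,0.4],[0,0,0.3],[0,0,0.1],[0,0,0],[0,0,0]], rotation=[[0,-0.02,-0.06],[0,0,0],[0,0,0],[0,0,0],[0,0,0],[0,0,0],[0,0,0],[0,0,0],[0,0,0],[0,0,0]], fingers=[0,0,0,0,0,0,0,0,0,0])

```text
t: 4.08
position: [0.4474, -0.2009, 0.2719]
eef_rot: [2.916, -1.158, 0.018]
contact_force: [0.6, 0.2, 0.5]
grip_width: 1.0
```

```bash
python3 - <<'E'
from h import *
plan([.444,-.2015,.268],-43.6)
c=arm.calibration("wrist"); im=arm.camera("wrist"); cv2.imwrite("pics/w2.png",im[:,:,::-1])
print(proj("wrist",[[.444,-.2015,.147],[.404,-.2425,.0785]],c))
E
```

```text
yaw -43.6 turn deg [-0.04 -0.7   0.27] units [-0.006 -0.116  0.046]
yaw 136.4 turn deg [ 1.0900e+00 -6.0000e-02 -1.7972e+02] units [ 1.8200e-01 -1.0000e-02 -2.9954e+01]
t 4.08 pos [ 0.4474 -0.2009  0.2719] xyaw -43.33 tilt 0.7 q [-6.640e-01  1.590e-01  1.929e+00 -1.000e-03  1.041e+00  9.200e-02] grip 1.0 F [0.56 0.2  0.51]
d tool mm [-2.1  2.8  3.8] units [-0.054  0.07   0.096]
[[309.98796695 290.11141269]
 [311.17355901 302.98167546]]
```

View pics/w2.png

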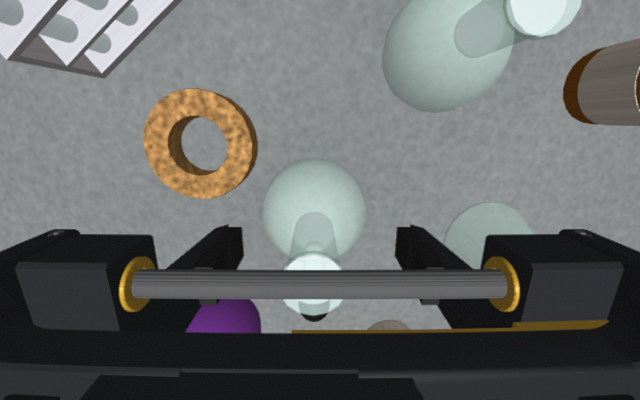

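Wrist view: the lip is at about (313,284), between the fingers.

```bash
python3 - <<'E'
from h import *
c=arm.calibration("wrist")
print(atz("wrist",(313,284.5),.147,c), atz("wrist",(314.5,208),.045,c))
plan([.4455,-.200,.268],-43.6)
E
```

```text
[ 0.44685914 -0.20060405  0.147     ] [ 0.44842477 -0.1994622   0.045     ]
yaw -43.6 turn deg [-0.04 -0.73  0.27] units [-0.007 -0.121  0.045]
yaw 136.4 turn deg [ 1.1400e+00 -7.0000e-02 -1.7973e+02] units [ 1.9000e-01 -1.1000e-02 -2.9955e+01]
t 4.13 pos [ 0.4475 -0.201   0.2721] xyaw -43.33 tilt 0.73 q [-6.640e-01  1.590e-01  1.929e+00 -1.000e-03  1.041e+00  9.200e-02] grip 1.002 F [ 0.65 -0.32 -0.9 ]
d tool mm [-2.2  0.7  4.1] units [-0.054  0.017  0.102]
```

Call:
step_arm(slide=[[-0.03,0.02,0.1],[0,0,0],[0,0,0],[0,0,0],[0,0,0],[0,0,0],[0,0,0],[0,0,0],[0,0,0],[0,0,0]], rotation=[[0,-0.12,0.05],[0,0,0],[0,0,0],[0,0,0],[0,0,0],[0,0,0],[0,0,0],[0,0,0],[0,0,0],[0,0,0]], fingers=[0,0,0.4,0.5,0.6,0.65,0.7,0.75,0.8,0.85], newtons=20)

```text
t: 4.97
position: [0.4472, -0.2016, 0.2713]
eef_rot: [2.916, -1.168, 0.009]
contact_force: [0.2, 0.1, -0.3]
grip_width: 0.421
```

Call:
step_arm(slide=[[0,0,0],[0,0,0],[0,0,0],[0,0,0],[0,0,0],[0,0,0],[0,0,0],[0,0,0],[0,0,0],[0,0,0]], rotation=[[0,0,0],[0,0,0],[0,0,0],[0,0,0],[0,0,0],[0,0,0],[0,0,0],[0,0,0],[0,0,0],[0,0,0]], fingers=[0.9,1,1,1,1,1,1,1,1,1])

```text
t: 5.8
position: [0.4471, -0.2015, 0.2714]
eef_rot: [2.916, -1.168, 0.008]
contact_force: [-0.6, -0.7, 0.9]
grip_width: 0.325
```

```bash
python3 - <<'E'
from h import *
plan([.4455,-.200,.268],-43.6)
c=arm.calibration("wrist"); im=arm.camera("wrist"); cv2.imwrite("pics/w3.png",im[:,:,::-1])
im=arm.camera("scene"); cv2.imwrite("pics/s3.png",cv2.resize(im[130:260,200:350,::-1],None,fx=4,fy=4))
E
```

```text
yaw -43.6 turn deg [-0.08 -0.27 -0.05] units [-0.013 -0.045 -0.008]
yaw 136.4 turn deg [-4.2000e-01  1.2000e-01  1.7995e+02] units [-7.1000e-02  2.0000e-02  2.9992e+01]
t 5.8 pos [ 0.4471 -0.2015  0.2714] xyaw -43.65 tilt 0.28 q [-6.660e-01  1.620e-01  1.927e+00  1.000e-03  1.048e+00  9.500e-02] grip 0.325 F [-0.59 -0.67  0.9 ]
d tool mm [-2.2  0.1  3.4] units [-0.055  0.002  0.084]
```

View pics/w3.png

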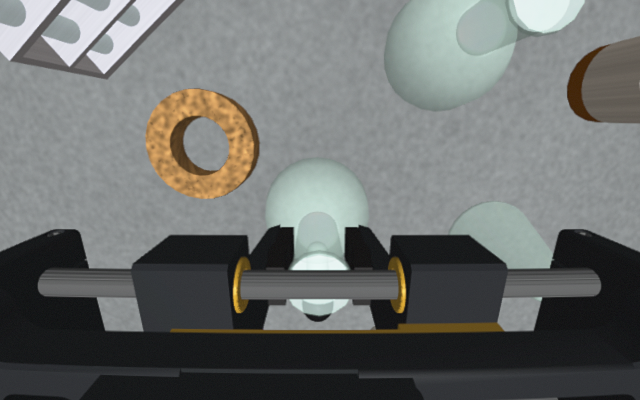

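View pics/s3.png

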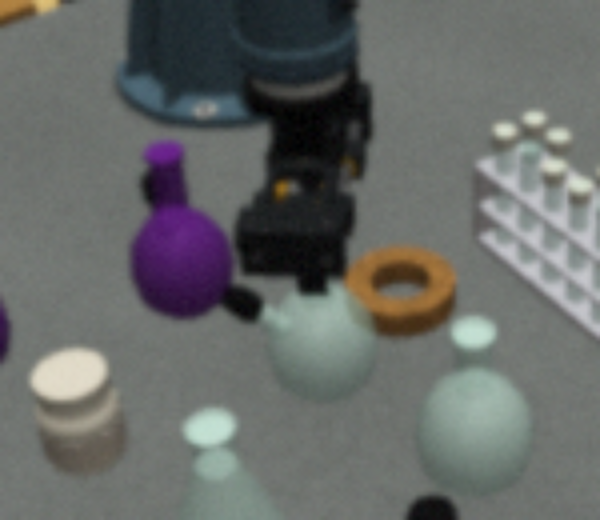

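Call:
step_arm(slide=[[0,0,0],[0,0,0],[0,0,0],[0,0,0],[0,0,0],[0,0,-0.1],[0,0,-0.1],[0,0,-0.1],[0,0,-0.1],[0,0,0]], rotation=[[0,0,0],[0,0,0],[0,0,0],[0,0,0],[0,0,0],[0,0,0],[0,0,0],[0,0,0],[0,0,0],[0,0,0]], fingers=[1,1,1,1,1,1,1,1,1,1], newtons=25)

```text
t: 6.73
position: [0.4468, -0.2013, 0.2883]
eef_rot: [2.916, -1.168, 0.006]
contact_force: [0.2, 0.6, -0.3]
grip_width: 0.323
```

```bash
python3 - <<'E'
from h import *
plan([.4455,-.200,.45],-43.6)
im=arm.camera("wrist"); cv2.imwrite("pics/w4.png",im[:,:,::-1])
E
```

```text
yaw -43.6 turn deg [-0.07 -0.2  -0.05] units [-0.012 -0.034 -0.009]
yaw 136.4 turn deg [-3.2000e-01  1.1000e-01  1.7995e+02] units [-5.3000e-02  1.8000e-02  2.9991e+01]
t 6.73 pos [ 0.4468 -0.2013  0.2883] xyaw -43.65 tilt 0.21 q [-6.660e-01  1.340e-01  1.918e+00  1.000e-03  1.086e+00  9.500e-02] grip 0.323 F [ 0.19  0.56 -0.34]
d tool mm [  -1.2   -0.2 -161.7] units [-0.031 -0.005 -4.042]
```

View pics/w4.png

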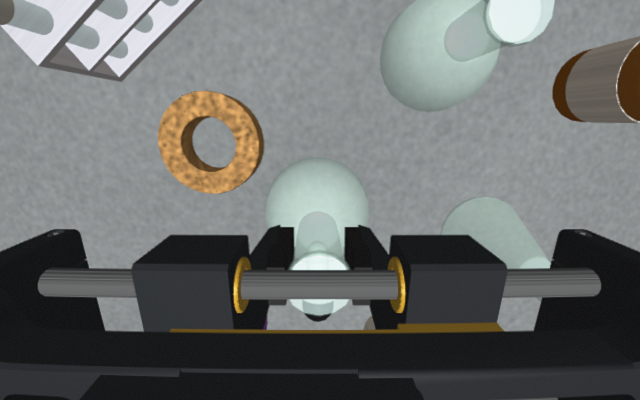

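The flask has stayed put between the pads while the background shifted, so it lifted. I'll keep lifting.

Call:
step_arm(slide=[[0,0,-0.2],[0,0,-0.4],[0,0,-0.5],[0,0,-0.5],[0,0,-0.5],[0,0,-0.5],[0,0,-0.5],[0,0,-0.4],[0,0,-0.2],[0,0,0]], rotation=[[0,0,0],[0,0,0],[0,0,0],[0,0,0],[0,0,0],[0,0,0],[0,0,0],[0,0,0],[0,0,0],[0,0,0]], fingers=[1,1,1,1,1,1,1,1,1,1])

```text
t: 7.62
position: [0.445, -0.2, 0.4455]
eef_rot: [-2.916, 1.168, -0.001]
contact_force: [0.0, -0.0, -0.9]
grip_width: 0.326
```

```bash
python3 - <<'E'
from h import *
plan([.547,.258,.445],-107.5)
im=arm.camera("scene"); cv2.imwrite("pics/s5.png",im[:,:,::-1])
E
```

```text
yaw -107.5 turn deg [-5.000e-02  2.000e-02  6.385e+01] units [-9.0000e-03  3.0000e-03  1.0641e+01]
yaw 72.5 turn deg [-2.0000e-02 -6.0000e-02 -1.1615e+02] units [-3.0000e-03 -1.0000e-02 -1.9359e+01]
t 7.62 pos [ 0.445  -0.2     0.4455] xyaw -43.65 tilt 0.05 q [-6.670e-01 -5.300e-02  1.771e+00  1.000e-03  1.423e+00  9.500e-02] grip 0.326 F [ 0.02 -0.03 -0.9 ]
d tool mm [-242.4 -401.8    0.8] units [ -6.059 -10.045   0.02 ]
```

View pics/s5.png

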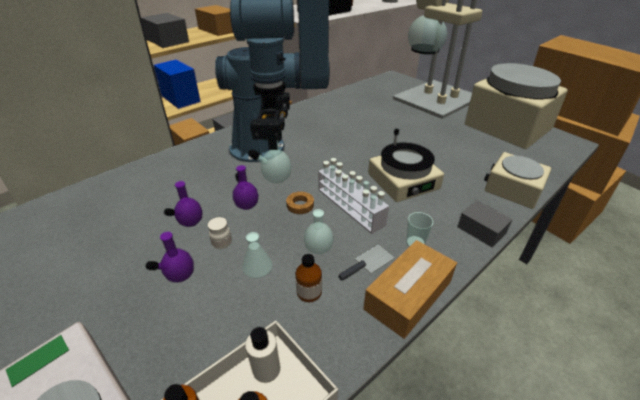

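Scene: the flask is lifted clear at about (277,165). Now I'll carry it over the rack.

Call:
step_arm(slide=[[-0.1,-0.17,0],[-0.2,-0.33,0],[-0.3,-0.5,0],[-0.3,-0.5,0],[-0.3,-0.5,0],[-0.3,-0.5,0],[-0.3,-0.5,0],[-0.3,-0.5,0],[-0.3,-0.5,0],[-0.3,-0.5,0]], rotation=[[0,0,0],[0,0,0],[0,0,0],[0,0,0],[0,0,0],[0,0,0],[0,0,0],[0,0,0],[0,0,0],[0,0,0]], fingers=[1,1,1,1,1,1,1,1,1,1])

```text
t: 8.5
position: [0.4894, 0.0147, 0.4305]
eef_rot: [-2.909, 1.181, 0.038]
contact_force: [0.2, -0.1, -1.3]
grip_width: 0.328
```

```bash
python3 - <<'E'
from h import *
plan([.547,.258,.445],-107.5)
E
```

```text
yaw -107.5 turn deg [ 1.13  0.95 63.33] units [ 0.189  0.158 10.554]
yaw 72.5 turn deg [  -1.08    1.29 -116.66] units [ -0.18    0.215 -19.444]
t 8.5 pos [0.4894 0.0147 0.4305] xyaw -44.18 tilt 1.4 q [-0.215 -0.029  1.778  0.006  1.416  0.555] grip 0.328 F [ 0.22 -0.14 -1.29]
d tool mm [-128.5 -214.5  -13.2] units [-3.213 -5.363 -0.33 ]
```

Call:
step_arm(slide=[[-0.3,-0.5,-0.1],[-0.3,-0.5,-0.1],[-0.3,-0.5,-0.1],[-0.3,-0.5,-0.1],[-0.3,-0.5,-0.05],[-0.3,-0.5,0],[-0.3,-0.5,0],[-0.3,-0.5,0],[-0.2,-0.3,0],[-0.1,-0.15,0]], rotation=[[0,0,0],[0,0,0],[0,0,0],[0,0,0],[0,0,0],[0,0,0],[0,0,0],[0,0,0],[0,0,0],[0,0,0]], fingers=[1,1,1,1,1,1,1,1,1,1])

```text
t: 9.33
position: [0.5313, 0.2367, 0.4316]
eef_rot: [2.905, -1.171, -0.083]
contact_force: [-0.3, -0.2, -0.7]
grip_width: 0.33
```

```bash
cat >> h.py <<'E'
def level():
    m=R.from_rotvec(arm.observe()["eef_rot"]).as_matrix()
    zd=m.T@np.array([0,0,-1.]); ax=np.cross([0,0,1.],zd); print("level units",(np.degrees(ax)/6).round(3))
E
python3 - <<'E'
from h import *
plan([.547,.258,.445],-107.5); level()
E
```

```text
yaw -107.5 turn deg [ 2.89  1.47 63.57] units [ 0.481  0.245 10.595]
yaw 72.5 turn deg [  -1.67    3.28 -116.38] units [ -0.278   0.546 -19.397]
t 9.33 pos [0.5313 0.2367 0.4316] xyaw -43.95 tilt 3.08 q [0.209 0.188 1.544 0.023 1.458 0.973] grip 0.33 F [-0.27 -0.17 -0.67]
d tool mm [ -4.1 -25.9 -13.9] units [-0.104 -0.647 -0.349]
level units [ 0.266  0.438 -0.   ]
```

Level it, then turn.

Call:
step_arm(slide=[[0,0,-0.1],[0,0,-0.1],[0,0,0],[0,0,0],[0,0,0],[0,0,0],[0,0,0],[0,0,0],[0,0,0],[0,0,0]], rotation=[[0.14,0.22,0],[0.13,0.22,0],[0,0,0.5],[0,0,0.8],[0,0,0.8],[0,0,0.8],[0,0,0.8],[0,0,0.8],[0,0,0.5],[0,0,0]], fingers=[1,1,1,1,1,1,1,1,1,1])

```text
t: 10.17
position: [0.5292, 0.231, 0.4374]
eef_rot: [2.481, -1.925, 0.021]
contact_force: [-0.1, 0.5, -1.3]
grip_width: 0.324
```

```bash
python3 - <<'E'
from h import *
plan([.547,.258,.445],-107.5); level()
E
```

```text
yaw -107.5 turn deg [-0.59 -0.5  31.88] units [-0.099 -0.083  5.313]
yaw 72.5 turn deg [   0.66   -0.79 -148.12] units [  0.11   -0.131 -24.687]
t 10.17 pos [0.5292 0.231  0.4374] xyaw -75.63 tilt 0.76 q [ 0.209  0.158  1.566 -0.011  1.409  1.53 ] grip 0.324 F [-0.13  0.46 -1.34]
d tool mm [-21.7 -24.   -7.7] units [-0.542 -0.601 -0.191]
level units [-0.071 -0.106  0.   ]
```

Call:
step_arm(slide=[[-0.15,-0.17,0],[-0.15,-0.17,0],[-0.1,-0.12,0],[0,0,0],[0,0,0],[0,0,0],[0,0,0],[0,0,0],[0,0,0],[0,0,0]], rotation=[[-0.05,-0.08,0],[0,0,0],[0,0,0.5],[0,0,0.8],[0,0,0.9],[0,0,0.9],[0,0,0.9],[0,0,0.8],[0,0,0.4],[0,0,0]], fingers=[1,1,1,1,1,1,1,1,1,1])

```text
t: 11.0
position: [0.5474, 0.2539, 0.438]
eef_rot: [-1.85, 2.531, -0.009]
contact_force: [0.3, -0.2, -1.0]
grip_width: 0.324
```

```bash
python3 - <<'E'
from h import *
plan([.547,.258,.445],-107.5); level()
for n in ["wrist","top","scene"]:
    im=arm.camera(n); cv2.imwrite(f"pics/{n}6.png",im[:,:,::-1])
c=arm.calibration("wrist"); print(proj("wrist",[[.547,.258,.11],[.47,.284,.165]],c))
E
```

```text
yaw -107.5 turn deg [-0.49  0.08 -0.17] units [-0.081  0.014 -0.028]
yaw 72.5 turn deg [1.3000e-01 7.6000e-01 1.7983e+02] units [2.2000e-02 1.2700e-01 2.9972e+01]
t 11.0 pos [0.5474 0.2539 0.438 ] xyaw -107.67 tilt 0.49 q [ 0.239  0.215  1.498 -0.003  1.42   2.118] grip 0.324 F [ 0.27 -0.19 -0.95]
d tool mm [-3.8  1.6 -7. ] units [-0.095  0.039 -0.174]
level units [-0.081  0.014  0.   ]
[[316.23103989 185.64740088]
 [314.31402111 274.60858288]]
```

View pics/wrist6.png

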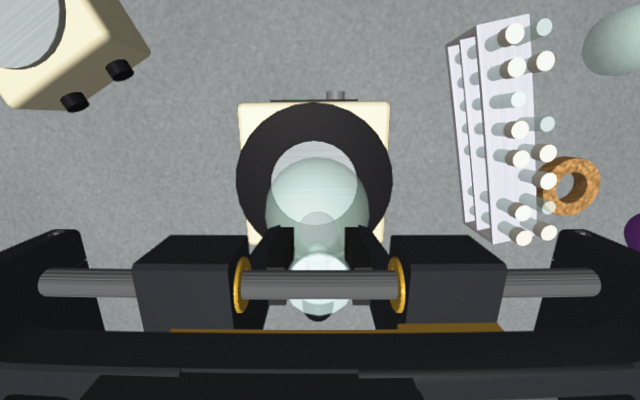

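View pics/top6.png

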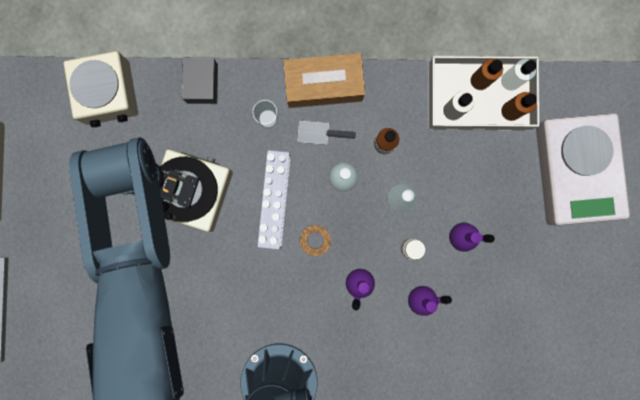

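View pics/scene6.png

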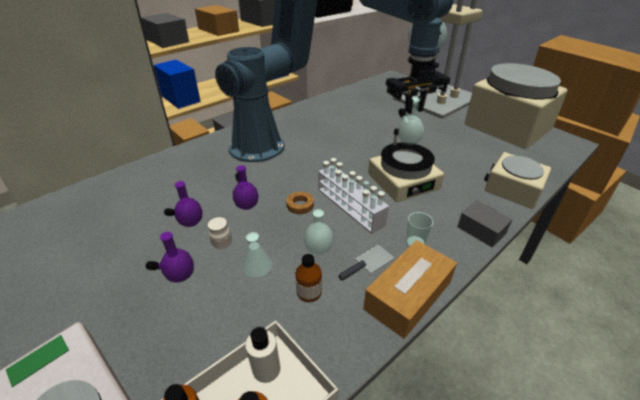

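Wrist view: the bath ring is centred at about (314.5,182) and its housing edges are parallel to the tool axes. Scene: the flask is above the bath at (411,128). I'll measure the flask and bath together in the same pictures.

```bash
python3 - <<'E'
from h import *
im=cv2.imread("pics/wrist6.png")[90:330,220:410]; cv2.imwrite("pics/zw6.png",cv2.resize(im,None,fx=2.5,fy=2.5,interpolation=cv2.INTER_CUBIC))
im=cv2.imread("pics/scene6.png")[60:210,350:460]; cv2.imwrite("pics/zs6.png",cv2.resize(im,None,fx=4,fy=4,interpolation=cv2.INTER_CUBIC))
# ring outer edge in wrist
g=cv2.cvtColor(cv2.imread("pics/wrist6.png"),cv2.COLOR_BGR2GRAY)
m=cv2.morphologyEx(((g<55)*255).astype(np.uint8),cv2.MORPH_OPEN,np.ones((3,3)))
pts=[]
for y in range(100,222,3):
    xs=np.where(m[y,225:405])[0]
    if len(xs)>10: pts+= [(225+xs[0]-.5,y),(225+xs[-1]+.5,y)]
c=arm.calibration("wrist")
W=np.array([atz("wrist",p,.11,c)[:2] for p in pts])
from scipy.optimize import least_squares
f=least_squares(lambda v:np.hypot(*(W-v[:2]).T)-.091,[.547,.258],loss="soft_l1",f_scale=.001)
print("ring centre wrist",f.x,np.abs(f.fun).mean(),len(W))
f2=least_squares(lambda v:np.hypot(*(W-v[:2]).T)-v[2],[.547,.258,.09],loss="soft_l1",f_scale=.001);print(f2.x)
# scene fit of ring at start
g=cv2.cvtColor(cv2.imread("pics/top0.png"),cv2.COLOR_BGR2GRAY)
m=(g<60); pts=[]
for y in range(158,212,2):
    xs=np.where(m[y,140:230])[0]
    if len(xs)>5: pts+=[(140+xs[0]-.5,y),(140+xs[-1]+.5,y)]
W=np.array([atz("top",p,.11)[:2] for p in pts])
f=least_squares(lambda v:np.hypot(*(W-v[:2]).T)-.091,[.547,.258],loss="soft_l1",f_scale=.001)
print("ring centre top",f.x,np.abs(f.fun).mean())
E
```

```text
ring centre wrist [0.54571018 0.26134611] 0.0015739353047384413 78
[0.54853157 0.26044085 0.08886878]
ring centre top [0.54368535 0.25875613] 0.0014273355656440642
```

View pics/zw6.png

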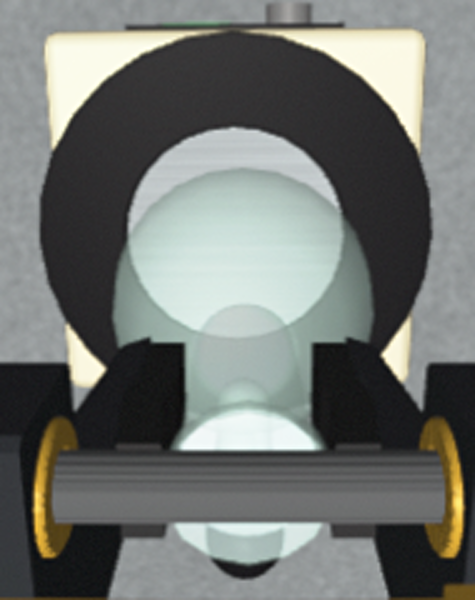

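View pics/zs6.png

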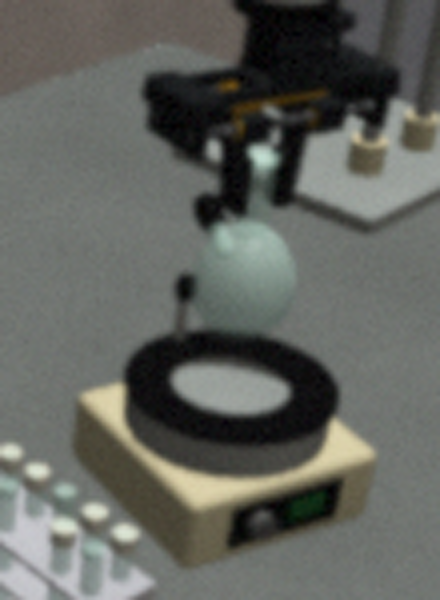

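```bash
python3 - <<'E'
from h import *
s=arm.observe(); P=s["position"]; M=R.from_rotvec(s["eef_rot"]).as_matrix(); print("tcp",P,"tool axis at grasp",(P+M[:,2]*.147),"at bottom",(P+M[:,2]*.27))
b=P[2]-.2714
w=lambda x,y:((x+.5)/2.5-.5+220,(y+.5)/2.5-.5+90); sc=lambda x,y:((x+.5)/4-.5+350,(y+.5)/4-.5+60)
for nm,n,p,z in [("mouth","wrist",w(235,232),.11),("bulb","wrist",w(243,298),b+.044),("lip","wrist",w(249,485),b+.147),("ring","scene",sc(231.5,388),.11),("bulb","scene",sc(246,279),b+.044),("lip","scene",sc(265,156),b+.147),("cap","scene",sc(208,209),b+.0785),("knob","scene",sc(186,287),.161)]:
    print(nm,n,atz(n,p,z).round(4))
E
```

```text
tcp [0.54719821 0.25371945 0.43806644] tool axis at grasp [0.5484238  0.25354793 0.29107164] at bottom [0.54944928 0.25340442 0.168076  ]
mouth wrist [0.5514 0.2596 0.11  ]
bulb wrist [0.5502 0.2553 0.2107]
lip wrist [0.5487 0.2539 0.3137]
ring scene [0.5514 0.2561 0.11  ]
bulb scene [0.5476 0.2573 0.2107]
lip scene [0.5448 0.2609 0.3137]
cap scene [0.4883 0.2759 0.2452]
knob scene [0.4679 0.2881 0.161 ]
```

```bash
python3 - <<'E'
from h import *
plan([.549,.2565,.400],-107.5); level()
E
```

```text
yaw -107.5 turn deg [-0.48  0.08 -0.02] units [-0.079  0.013 -0.003]
yaw 72.5 turn deg [1.3000e-01 7.5000e-01 1.7998e+02] units [2.1000e-02 1.2500e-01 2.9997e+01]
t 11.15 pos [0.5472 0.2537 0.4381] xyaw -107.52 tilt 0.48 q [ 0.238  0.215  1.499 -0.003  1.42   2.115] grip 0.325 F [ 0.43 -0.03 -1.78]
d tool mm [-3.1 -0.6 38.1] units [-0.079 -0.014  0.952]
level units [-0.079  0.013  0.   ]
```

Call:
step_arm(slide=[[-0.08,-0.01,0],[0,0,0.1],[0,0,0.15],[0,0,0.15],[0,0,0.15],[0,0,0.15],[0,0,0.1],[0,0,0.05],[0,0,0],[0,0,0]], rotation=[[-0.08,0.01,0],[0,0,0],[0,0,0],[0,0,0],[0,0,0],[0,0,0],[0,0,0],[0,0,0],[0,0,0],[0,0,0]], fingers=[1,1,1,1,1,1,1,1,1,1])

```text
t: 11.98
position: [0.5485, 0.257, 0.3987]
eef_rot: [1.861, -2.527, -0.003]
contact_force: [0.1, -0.7, -2.0]
grip_width: 0.327
```

```bash
python3 - <<'E'
from h import *
plan([.549,.2565,.392],-107.5); level()
im=arm.camera("wrist"); cv2.imwrite("pics/w7.png",im[:,:,::-1]); cv2.imwrite("pics/zw7.png",cv2.resize(im[90:330,220:410,::-1],None,fx=2.5,fy=2.5,interpolation=cv2.INTER_CUBIC))
im=arm.camera("scene"); cv2.imwrite("pics/zs7.png",cv2.resize(im[80:210,360:450,::-1],None,fx=4.5,fy=4.5,interpolation=cv2.INTER_CUBIC))
E
```

```text
yaw -107.5 turn deg [ 0.18 -0.06  0.25] units [ 0.03  -0.011  0.041]
yaw 72.5 turn deg [ 1.0000e-01  2.8000e-01 -1.7975e+02] units [ 1.7000e-02  4.7000e-02 -2.9959e+01]
t 11.98 pos [0.5485 0.257  0.3987] xyaw -107.25 tilt 0.19 q [2.420e-01 2.540e-01 1.532e+00 1.000e-03 1.359e+00 2.114e+00] grip 0.327 F [ 0.08 -0.74 -2.02]
d tool mm [ 0.4 -0.7  6.7] units [ 0.009 -0.017  0.167]
level units [ 0.03  -0.011  0.   ]
```

View pics/zw7.png

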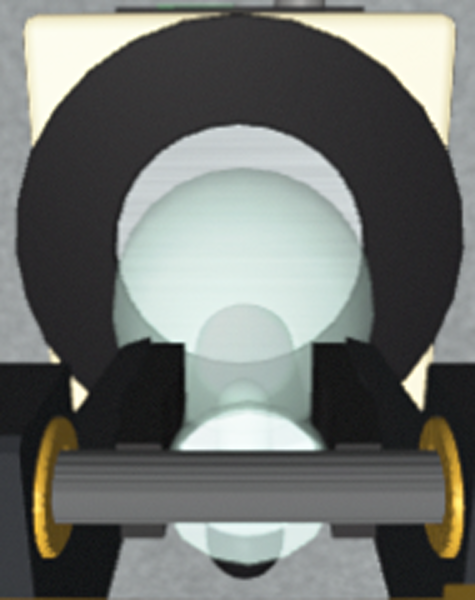

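View pics/zs7.png

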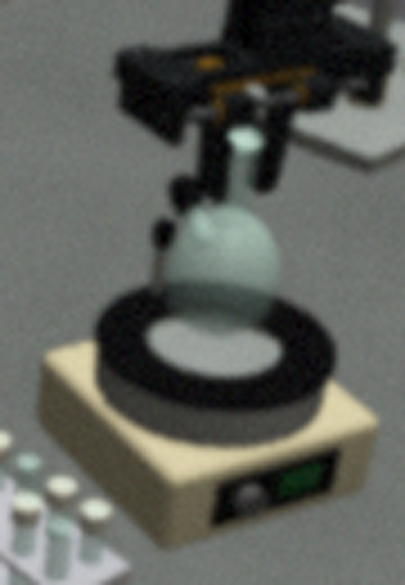

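```bash
python3 - <<'E'
from h import *
s=arm.observe(); P=s["position"]; M=R.from_rotvec(s["eef_rot"]).as_matrix()
b=P[2]-.2714; print("bottom axis",P+M[:,2]*.27)
w=lambda x,y:((x+.5)/2.5-.5+220,(y+.5)/2.5-.5+90); sc=lambda x,y:((x+.5)/4.5-.5+360,(y+.5)/4.5-.5+80)
for nm,n,p,z in [("mouth","wrist",w(239,243),.11),("ringtop","wrist",w(239.5,14),.11),("bulb","wrist",w(243,298),b+.044),("bulb","scene",sc(222,264),b+.044),("lip","scene",sc(245,140),b+.147),("cap","scene",sc(185,193),b+.0785),("knob","scene",sc(164,233),.161)]:
    print(nm,n,atz(n,p,z).round(4))
# scene: predicted outlines for comparisons, in crop coordinates
th=np.linspace(0,2*np.pi,361)
def ext(c,r,z):
    q=proj("scene",np.c_[c[0]+r*np.cos(th),c[1]+r*np.sin(th),0*th+z]); q=(q+.5-[360,80])*4.5-.5
    return q.min(0).round(1),q.max(0).round(1)
for c in [(.546,.258),(.55,.258)]: print(c,"ring",ext(c,.091,.11),"open",ext(c,.05,.11))
def sph(c):
    T=arm.calibration("scene")["camera_from_world"]; u=np.random.default_rng(0).normal(size=(20000,3)); u/=np.linalg.norm(u,axis=1)[:,None]
    q=proj("scene",np.array(c)+.042*u); q=(q+.5-[360,80])*4.5-.5; return q.min(0).round(1),q.max(0).round(1)
print("sph",sph((.549,.2565,b+.044)))
E
```

```text
bottom axis [0.54774936 0.25707565 0.12897536]
mouth wrist [0.5524 0.2599 0.11  ]
ringtop wrist [0.635  0.2338 0.11  ]
bulb wrist [0.549  0.2589 0.1716]
bulb scene [0.5391 0.2658 0.1716]
lip scene [0.5463 0.2591 0.2746]
cap scene [0.4889 0.2783 0.2061]
knob scene [0.4678 0.2878 0.161 ]
(0.546, 0.258) ring (array([ 90.3, 282.8]), array([334.1, 410.4])) open (array([144.7, 309. ]), array([278.6, 379. ]))
(0.55, 0.258) ring (array([ 94.2, 284.7]), array([338.6, 412.8])) open (array([148.8, 311. ]), array([282.9, 381.2]))
sph (array([166.6, 214.8]), array([284.1, 330.9]))
```

Both cameras, plus the top-view measurement, agree the flask needs about +2.5 mm x and +1 mm y. I'll correct that and descend the rest of the way.

```bash
python3 - <<'E'
from h import *
plan([.551,.258,.3915],-107.5)
E
```

```text
yaw -107.5 turn deg [ 0.16 -0.05  0.25] units [ 0.026 -0.008  0.041]
yaw 72.5 turn deg [ 8.0000e-02  2.5000e-01 -1.7975e+02] units [ 1.3000e-02  4.1000e-02 -2.9959e+01]
t 12.08 pos [0.5485 0.2571 0.399 ] xyaw -107.25 tilt 0.17 q [2.420e-01 2.540e-01 1.531e+00 1.000e-03 1.359e+00 2.114e+00] grip 0.327 F [-0.16  0.03 -1.29]
d tool mm [-1.6 -2.1  7.5] units [-0.04  -0.053  0.187]
```

Call:
step_arm(slide=[[-0.04,-0.05,0],[0,0,0],[0,0,0.06],[0,0,0.06],[0,0,0.05],[0,0,0],[0,0,0],[0,0,0],[0,0,0],[0,0,0]], rotation=[[0.02,0,0.03],[0,0,0],[0,0,0],[0,0,0],[0,0,0],[0,0,0],[0,0,0],[0,0,0],[0,0,0],[0,0,0]], fingers=[1,1,1,1,1,1,1,1,1,1])

```text
t: 12.92
position: [0.5515, 0.2582, 0.3929]
eef_rot: [-1.858, 2.532, -0.002]
contact_force: [-0.3, 0.9, -0.9]
grip_width: 0.328
```

```bash
python3 - <<'E'
from h import *
plan([.551,.258,.3915],-107.5); level()
im=arm.camera("wrist"); cv2.imwrite("pics/zw8.png",cv2.resize(im[90:330,220:410,::-1],None,fx=2.5,fy=2.5,interpolation=cv2.INTER_CUBIC))
im=arm.camera("scene"); cv2.imwrite("pics/zs8.png",cv2.resize(im[80:210,360:450,::-1],None,fx=4.5,fy=4.5,interpolation=cv2.INTER_CUBIC));cv2.imwrite("pics/s8.png",im[:,:,::-1])
E
```

```text
yaw -107.5 turn deg [-0.1   0.03  0.05] units [-0.017  0.004  0.009]
yaw 72.5 turn deg [-4.0000e-02 -1.6000e-01 -1.7995e+02] units [-7.0000e-03 -2.7000e-02 -2.9991e+01]
t 12.92 pos [0.5515 0.2582 0.3929] xyaw -107.45 tilt 0.11 q [ 2.430e-01  2.650e-01  1.531e+00 -1.000e-03  1.344e+00  2.119e+00] grip 0.328 F [-0.28  0.89 -0.9 ]
d tool mm [0.4 0.4 1.4] units [0.009 0.011 0.035]
level units [-0.017  0.004  0.   ]
```

View pics/zw8.png

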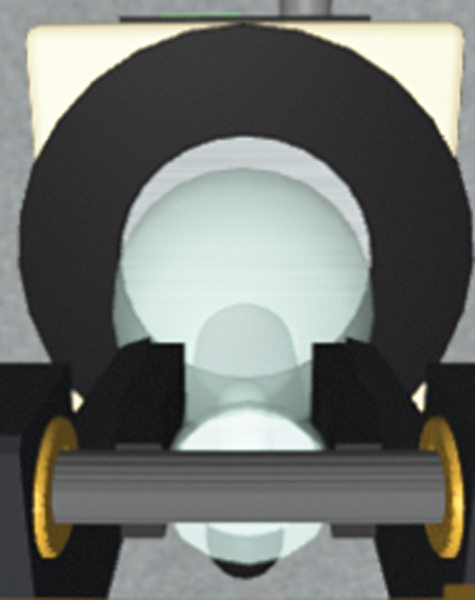

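View pics/zs8.png

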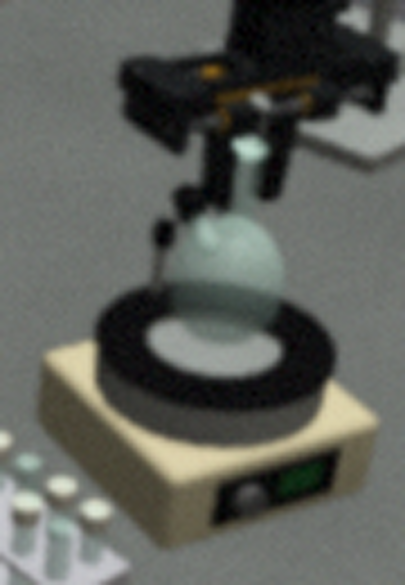

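View pics/s8.png

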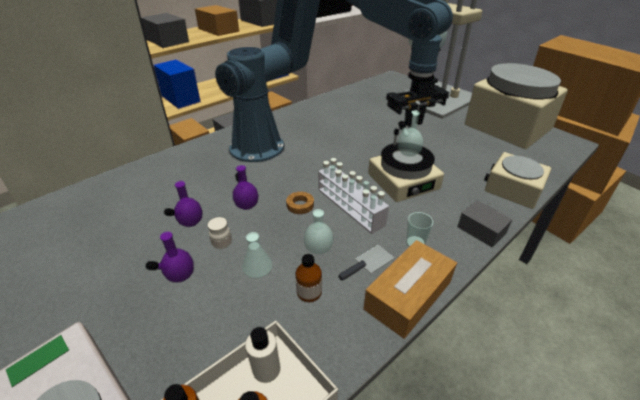

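Wrist crop: the opening centre is at (246,257) and the bulb at (243,298). Scene crop: the flask sits over the opening with the cap beside and above the knob, and there is no contact.

```bash
python3 - <<'E'
from h import *
s=arm.observe(); P=s["position"]; b=P[2]-.2714
w=lambda x,y:((x+.5)/2.5-.5+220,(y+.5)/2.5-.5+90)
print(b,atz("wrist",w(246,257),.11), atz("wrist",w(243,298),b+.044),atz("wrist",w(249,485),b+.147), np.abs(s["qvel"]).max())
th=np.linspace(0,2*np.pi,361)
u=np.random.default_rng(0).normal(size=(20000,3)); u/=np.linalg.norm(u,axis=1)[:,None]
q=proj("scene",np.array([.5475,.258,b+.044])+.042*u); q=(q+.5-[360,80])*4.5-.5; print(q.min(0),q.max(0))
E
```

```text
0.12154930999635061 [0.55195736 0.25962955 0.11      ] [0.55314636 0.26007033 0.16554931] [0.55227089 0.25849725 0.26854931] 0.002393140643166286
[165.36571823 220.86549759] [282.25513943 336.42759519]
```

```bash
python3 - <<'E'
from h import *
print(arm.hand_in()); s=arm.observe(); print(s["t"],s["position"],s["grip_width"])
E
```

```text
the job is handed in; nothing more can be done
None
the job is handed in; nothing more can be done
```

I gripped the two-necked clear flask by its upright neck, lifted it and carried it upright over the rack. I handed the job in with it held above the bath opening, at about 13 s of the 38 s allowed; no verdict was reported.

- **Height:** the underside is about 11.5 mm above the cover ring. This comes from the arm's height change since the grasp. The scene camera agreed to about 2 mm just before the last small descent.
- **Centring:** the wrist camera puts the flask about 1.2 mm off the opening's centre, and the scene camera within about 1 mm. For the opening's absolute position, the three cameras differed by up to about 6 mm. I therefore relied mainly on the flask and bath as seen in the same picture.
- **Side neck:** it points to about 162.5°. My post directions were about 162.5° from the top view and housing edges and about 160° from the scene camera.
- **Upright:** the tool was tilted 0.1° at the end. It reached about 3° during the carry and was levelled before the descent.
- **Grip and contact:** the grip held steady, with an opening reading of about 0.325 throughout. The wrist force stayed near the flask's weight. In the last scene picture everything else looked unmoved, and nothing was touching the flask.

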